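# Bridge the freshly foiled passport cover with the leaning bar

### The job

Slide the silver foil roll along the grey board's metal fence, keeping it standing and beside the fence, until it sits snug in the corner at the far end. Then lay the wooden leaning bridge gently over the freshly foiled teal cover, square to the board, one rubber foot on the post's pad and the other on the roll; the post is higher, so the bridge must slope, with both ends eased down to contact before you let go. Do not touch the cover, and leave everything else where it is.

Things in the scene. Friction and masses are not known exactly. Their poses are not given: they have to be found in the camera images.
- board: Fixed grey board, plate 195 x 262 x 6 mm on the table. Origin on its underside, midway between the two supports; x away from the robot, y left, z up; plate spans x -145 to +50, y -131 to +131 mm. At its right an aluminium fence, inner face y = -111 mm, x -133 to +38, top 20 mm above the table; a stop of equal height closes its far end, inner face x = +26 mm.
- corner (a point): Where the roll's origin is when it is snug in the corner of fence and stop: at x = 0, y = -85 mm of the board, on the plate's top (6 mm above the table).
- post_foot (a point): Foot of the height-set post, on the plate's top at x = 0, y = +85 mm of the board. Black collar up to 40 mm above the table; over it a level black rubber pad 44 mm (board x) by 30 mm (y). The pad's top is rigidly set 50 to 92 mm above the table, differently each time; this height is not reported: feel or see it. A small clamp knob sticks out to the left.
- silver_roll: Silver foil roll with brown top, a drum of 52 mm diameter, 30 mm high, about 70 g, on end on the plate, so its top is 36 mm above the table. Origin at the centre of its underside, z up. It starts 70 to 100 mm on the robot's side of the corner, up to 8 mm off the fence. It slides, and drifts off the fence when pushed off-centre.
- bridge: Wooden leaning bridge, 200 mm long (its y), 26 mm wide (x), about 150 g, flat on the table right of the board. Origin mid-length, mid-width, level with the feet's undersides; z up. Round rubber feet cross it at y = -85 and +85 mm, lowest line z = 0. Slab z 4 to 12 mm; on it a brass lifting rib 60 mm long (y), 16 mm wide (x), z 12 to 34 mm: grip it across 16 mm. Either end may go on either support.
- fresh_cover: Teal passport cover, 120 x 94 x 8 mm, loose, flat on the plate between the supports (top 14 mm above the table). Origin at the centre of its underside. Not to be touched.
- wood_stamp: Hand stamp with brown wooden handle, 29 x 30 x 73 mm, standing left of the board; origin at the centre of its underside. A bystander.
- ivory_spool: Ivory ribbon spool lying flat, 64 mm across, 25 mm high, left of the board; origin on its underside. A bystander.
- film_box: Small clear film dispenser with violet tab, 29 x 27 x 51 mm, right of the board; origin at the centre of its underside. A bystander.
Not all that is in view belongs to the job. Leave any purple or yellow look-alike of the silver_roll alone.

How it is judged:
By the outcome, as a careful person would: the job done as asked, in the order asked, and still so for the second after the job is handed in, with the robot touching nothing.
It also fails if it takes over 61 s, if anything falls off the work surface, if the arm or the gripper's body presses on something with over 40 N, if the wrist force passes 120 N, or if a joint passes its speed limit or range.

### The arm

A 6-joint arm with a two-finger parallel gripper is mounted at the origin on a cart in front of the work surface, level with it; the furniture and walls round the work are solid. World frame = base frame: x ahead of the robot, y to its left, z up, the work surface at z = 0. Lengths are in m, angles in rad, forces in N, time in s.
With the tool pointing down it reaches from about 0.3 to 0.875 m from the base axis. Payload 6.4 kg.
Tool frame: the origin (TCP) lies between the finger pads; the fingertips stand 8 mm ahead of it and the grasp point (between the pads) lies 11 mm behind it (ctrl.finger_overhang is the distance from the TCP to the fingertips, in m); z points along the fingers, y is the line along which they close (so a half turn about z gives the same grasp; the last joint's range is limited). The gripper opens to 85 mm and grips with 20 to 120 N. Pads are 22 mm wide; open, the fingers measure 114 mm over their backs; the gripper's body (76 mm by 85 mm) begins 54 mm behind the grasp point. The pads swing forward as they close: fully open they stand 13 mm farther back than shut.
Start: joints at [1.016, 0.181, 1.607, -0, 1.354, -0.206], TCP at [0.197, 0.54, 0.217] pointing down, gripper open.
Joint ranges: [-2.99, 2.99], [-0.89, 2.07], [0.3, 2.58], [-1.14, 4.28], [0, 2.63], [-3.12, 3.12]. Speed limits (rad/s): [2.57, 2.57, 3.01, 3.14, 3.14, 3.14].

### API

Orientations are given as a unit quaternion [w, x, y, z].
In Python, from bench import ctrl, camera gives the robot as it stands.
- The arm moves only by the shell command python3 -m pendant 'ROWS' [OPENING]. ROWS is JSON, a list of rows, each a list of 6 numbers: the shift along the world's x, y, z normalised to -1 to 1, where 1 is 200 mm, then the turn, a rotation vector about the world's x, y, z normalised to -1 to 1, where 1 is pi/2 rad. In form: [[dx, dy, dz, rx, ry, rz], ...]. A call has exactly 10 rows; each row shifts and turns the commanded pose from where the row before left it; what a row does not reach is not made up. A row lasts 1/8 s, in which the tool goes at most 62.5 mm and 10.7 degrees, less where a joint would pass 70% of its speed; a pose out of reach is approached as far as the arm can. A call with a number of a shift or a turn outside -1 to 1 is refused whole. A call with a gripper value outside its range is refused whole. OPENING is the opening, from -1 (shut) to 1 (fully open), set as the call begins (- or left out, the last holds). The fingers move at their own pace and stop on an object; the grip force is fixed at half the most. Time passes only in rows, so rows that do not move let the fingers close, or fill a call up. It gives the time, the measured TCP pose, the force, the opening and the grip force at its end, in the units of the state.
- ctrl.get_obs(): the state, without advancing time (a new reading comes with each control period).
- camera(name): name is "side" or "top" or "wrist"; returns a dict with "color" (480x640x3 uint8, blue, green, red), "fx", "fy", "cx", "cy" (pixels), "xyz" and "rotation" of the camera in the world; the wrist camera has in their place "hand_eye" (4x4, takes a point from camera to tool coordinates, whose origin is the TCP and whose axes are the flange's). Camera axes: x right, y down, z forward; pixel columns grow to the right and rows downward; lengths in m; the calibration is good to about 2 mm. A picture is of the moment at which its call begins: read the wrist's pose just before it. There is no depth.
- ctrl.hand_in(): hands the job in; it is judged then, once.
The state is a dict: "time_s": time; "q": joint angles; "dq": joint speeds; "joint_efforts": joint torques, N m; "eef_pos": TCP position; "eef_rot": TCP orientation; "wrist_force": force on the tool from outside, world axes, zero at the start; "torque": the same for the moment, N m; "opening": opening from 0.0 (shut) to 1.0 (fully open); "grasp_force": force on a finger pad.
Only numpy, scipy, OpenCV 4.12 (cv2) and the standard library are available. Lean on these libraries where they do the work, as an engineer would, in place of code of your own. Each camera call takes 0.05 s, during which the arm holds its last target. There are 200 camera calls.

## Working session

There is one attempt and no reset: what is moved stays moved. The work goes in short steps, Python scripts to look and compute and a shell command to move; the robot and the scene stay as the last step left them, time stands still between calls to the robot, and variables do not carry over. Pictures are saved under pics/ and viewed, at most 10 in all, crops included, and the job is handed in when it is done.

```bash
mkdir -p pics; ls; python3 - <<'E'
from bench import ctrl,camera
import cv2,numpy as np
o=ctrl.get_obs();print(o)
for n in("top","side"):
    c=camera(n);cv2.imwrite(f"pics/{n}0.png",c["color"]);print(n,c["fx"],c["fy"],c["cx"],c["cy"],c["xyz"],np.array(c["rotation"]).round(4).tolist())
c=camera("wrist");print(np.array(c["hand_eye"]).round(4).tolist(),c["fx"])
print(ctrl.finger_overhang)
E
```

```text
pics
{'time_s': 0.0, 'q': array([ 1.01568831e+00,  1.81576137e-01,  1.60800556e+00,  1.26777971e-05,
        1.35381378e+00, -2.06335845e-01]), 'dq': array([-0.00052808, -0.00090799, -0.00203244, -0.00054848,  0.00235196,
       -0.00017199]), 'joint_efforts': array([ 3.90979958e-04, -4.44855022e+01, -3.51342702e+01, -2.06760446e-04,
        8.84112931e-03, -4.29095692e-06]), 'eef_pos': array([0.19618827, 0.53987571, 0.21636564]), 'eef_rot': array([-3.40701892e-04,  1.73504847e-01,  9.84832603e-01, -8.34567082e-04]), 'wrist_force': array([ 0.34098843,  0.83672359, -0.69231788]), 'torque': array([ 0.02306942, -0.03373192,  0.00949173]), 'grasp_force': 0.0, 'opening': 0.9990179286823975}
top 551.2980753808439 551.2980753808439 313.15879545465117 231.1772573716986 [0.3442604  0.02861694 1.33400467] [-0.0494, 0.7092, -0.7026, 0.0315]
side 600.6876327392068 600.6876327392068 316.42739079855767 236.84356878968165 [-0.11182692 -0.93497053  0.50848817] [-0.538, 0.7996, -0.2215, 0.1489]
[[0.0001, -0.9533, -0.3021, 0.0765], [1.0, 0.0, 0.0003, 0.0011], [-0.0003, -0.3021, 0.9533, -0.1565], [0.0, 0.0, 0.0, 1.0]] 384.6649262851079
0.008
```

View pics/top0.png

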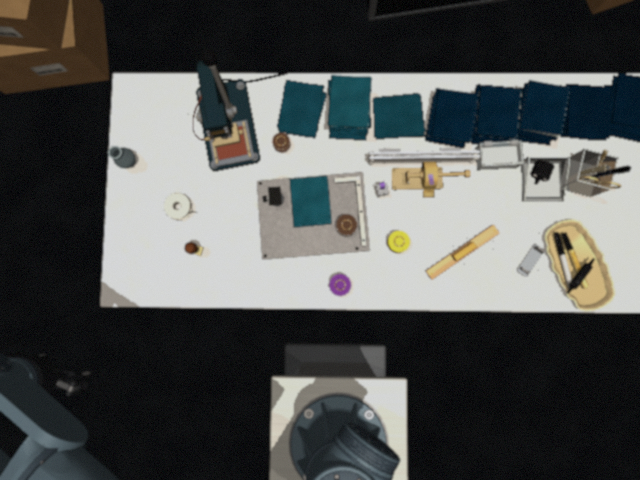

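View pics/side0.png

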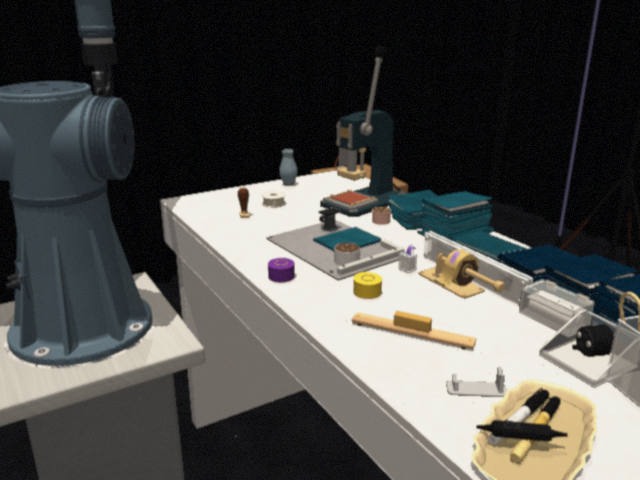

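```bash
cat > h.py <<'E'
import numpy as np,cv2
from scipy.spatial.transform import Rotation as R
from bench import ctrl,camera
def q2R(q): return R.from_quat([q[1],q[2],q[3],q[0]]).as_matrix()
def cam(n,save=None):
    o=ctrl.get_obs();c=camera(n)
    if n=="wrist":
        Rt=q2R(o["eef_rot"]);H=np.array(c["hand_eye"]);c["R"]=Rt@H[:3,:3];c["t"]=Rt@H[:3,3]+o["eef_pos"]
    else: c["R"]=q2R(c["rotation"]);c["t"]=np.array(c["xyz"])
    if save: cv2.imwrite(save,c["color"])
    return c
def px2w(c,u,v,z):
    d=c["R"]@np.array([(u-c["cx"])/c["fx"],(v-c["cy"])/c["fy"],1.]);return c["t"]+d*(z-c["t"][2])/d[2]
def w2px(c,p):
    d=c["R"].T@(np.array(p)-c["t"]);return np.array([c["fx"]*d[0]/d[2]+c["cx"],c["fy"]*d[1]/d[2]+c["cy"]])
E
python3 - <<'E'
from h import *
np.set_printoptions(precision=4,suppress=True)
c=cam("top")
for n,u,v,z in [("bFL",258,180,.006),("bFR",360,174,.006),("bNR",369,249,.006),("bNL",261,259,.006),("roll",346,224,.036),("brA",428,272,.012),("brB",497,231,.012),("rib",464,250,.03),("post",274,197,.07),("stopL",335,181,.02),("yellow",398,241,.03),("film",382,188,.04),("purple",340,284,.03)]:
    print(n,px2w(c,u,v,z))
E
```

```text
bFL [0.6222 0.2001 0.006 ]
bFR [ 0.6385 -0.0502  0.006 ]
bNR [ 0.4545 -0.072   0.006 ]
bNL [0.428  0.1885 0.006 ]
roll [ 0.5109 -0.0154  0.036 ]
brA [ 0.4002 -0.2117  0.012 ]
brB [ 0.4998 -0.3774  0.012 ]
rib [ 0.452  -0.2935  0.03  ]
post [0.5687 0.1535 0.07  ]
stopL [0.6178 0.0111 0.02  ]
yellow [ 0.4721 -0.1387  0.03  ]
film [ 0.5974 -0.1004  0.04  ]
purple [ 0.3693 -0.002   0.03  ]
```

```bash
python3 -m pendant '[[0.152,-0.245,0.04,0,0,-0.072],[0.152,-0.245,0.04,0,0,-0.072],[0.152,-0.245,0.04,0,0,-0.072],[0.152,-0.245,0.04,0,0,-0.072],[0.152,-0.245,0.04,0,0,-0.072],[0.152,-0.245,0.04,0,0,-0.072],[0.152,-0.245,0.04,0,0,-0.072],[0.152,-0.245,0.04,0,0,-0.072],[0.152,-0.245,0.04,0,0,-0.072],[0.152,-0.245,0.04,0,0,-0.072]]'; python3 -c "
from h import *
cam('wrist','pics/w1.png')"
```

```text
time_s: 1.45
eef_pos: [0.5012, 0.0486, 0.2976]
eef_rot: [0.0, 0.676, 0.737, 0.0]
wrist_force: [1.1, 0.9, -0.1]
opening: 0.997
grasp_force: 0.0
```

View pics/w1.png

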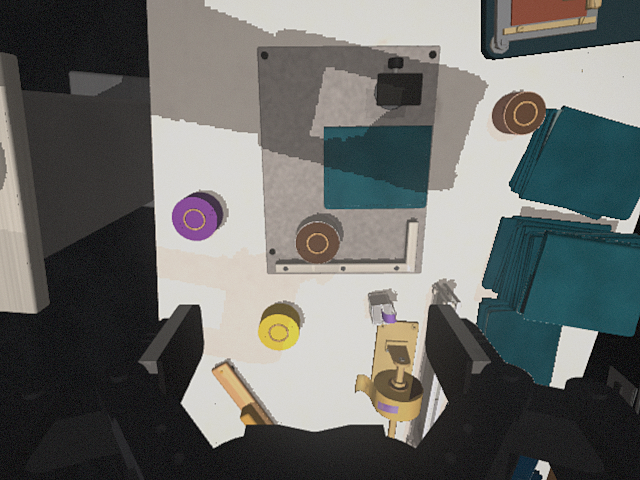

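```bash
python3 - <<'E'
from h import *
from scipy.optimize import least_squares
np.set_printoptions(precision=4,suppress=True)
im=cv2.imread('pics/w1.png');c=cam("wrist")
P=[((258,46),(-.145,.131,.006)),((440,46),(.05,.131,.006)),((267,273),(-.145,-.131,.006)),((421,273),(.05,-.131,.006))]
def W(p,b): 
    s,k=np.sin(p[2]),np.cos(p[2]);return np.array([p[0]+k*b[0]-s*b[1],p[1]+s*b[0]+k*b[1],b[2]])
f=lambda p:np.concatenate([w2px(c,W(p,b))-np.array(u) for u,b in P])
r=least_squares(f,[.583,.071,.087]);print(r.x,np.degrees(r.x[2]),r.fun)
p=r.x
print("corner",W(p,(0,-.085,.006)),"stopcorner px",w2px(c,W(p,(.026,-.111,.02))),w2px(c,W(p,(-.133,-.111,.02))))
rw=px2w(c,318,240,.036);s,k=np.sin(p[2]),np.cos(p[2]);d=rw[:2]-p[:2];print("roll",rw,"board",k*d[0]+s*d[1],-s*d[0]+k*d[1])
for h in(.05,.06,.07,.08,.09):print(h,[w2px(c,W(p,(a,.085+b,h))).round(1).tolist() for a,b in((-.022,.015),(.022,.015),(.022,-.015),(-.022,-.015))])
sc=lambda x0,y0,x1,y1,z:cv2.resize(im[y0:y1,x0:x1],None,fx=z,fy=z,interpolation=cv2.INTER_CUBIC)
cv2.imwrite('pics/c1.png',np.hstack([sc(360,50,440,120,5),sc(255,200,335,270+0,5)]))
E
```

```text
[0.5905 0.0635 0.0803] 4.6028070007803015 [-0.96   -0.2942  1.2552 -0.5599 -0.1562  0.997  -0.1887  0.435 ]
corner [ 0.5973 -0.0212  0.006 ] stopcorner px [405.5492 262.9645] [274.7769 263.4285]
roll [ 0.5161 -0.0185  0.036 ] board -0.08075177477254536 -0.07580256736611637
0.05 [[378.7, 73.2], [423.8, 73.2], [421.3, 105.6], [377.2, 105.7]]
0.06 [[380.4, 72.2], [426.7, 72.2], [424.0, 105.5], [378.9, 105.6]]
0.07 [[382.3, 71.2], [429.8, 71.1], [426.9, 105.3], [380.6, 105.4]]
0.08 [[384.2, 70.1], [433.0, 70.0], [430.0, 105.2], [382.4, 105.3]]
0.09 [[386.2, 68.9], [436.4, 68.8], [433.3, 105.0], [384.4, 105.1]]
```

View pics/c1.png

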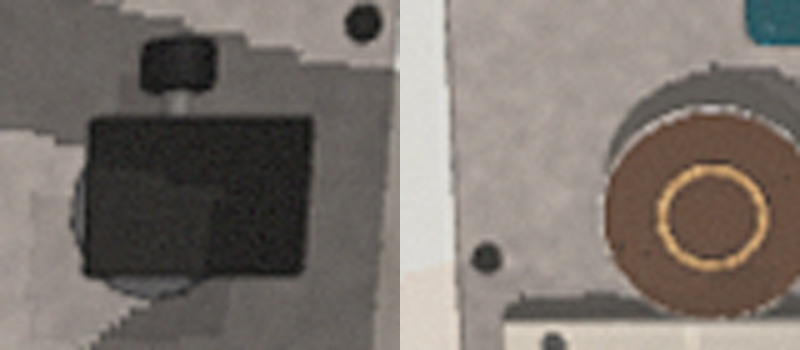

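```bash
python3 -m pendant '[[0.015,-0.071,-0.168,0,0,0],[0.015,-0.071,-0.168,0,0,0],[0.015,-0.071,-0.168,0,0,0],[0.015,-0.071,-0.168,0,0,0],[0.015,-0.071,-0.168,0,0,0],[0,0,-0.168,0,0,0],[0,0,-0.168,0,0,0],[0,0,-0.168,0,0,0],[0,0,0,0,0,0],[0,0,0,0,0,0]]' 1 && python3 -m pendant '[[0,0,0,0,0,0],[0,0,0,0,0,0],[0,0,0,0,0,0],[0,0,0,0,0,0],[0,0,0,0,0,0],[0,0,0,0,0,0],[0,0,0,0,0,0],[0,0,0,0,0,0],[0,0,0,0,0,0],[0,0,0,0,0,0]]' -1
```

```text
time_s: 2.8
eef_pos: [0.5161, -0.0203, 0.0295]
eef_rot: [0.0, 0.674, 0.739, 0.0]
wrist_force: [0.7, 0.3, 0.3]
opening: 0.996
grasp_force: 0.0
time_s: 4.05
eef_pos: [0.5155, -0.0206, 0.0285]
eef_rot: [-0.0, 0.674, 0.739, -0.0]
wrist_force: [-0.1, -1.0, -0.4]
opening: -0.008
grasp_force: 0.0
```

```bash
python3 -c "
from h import *
cam('wrist','pics/w2.png')"
```

```text
(no output)
```

View pics/w2.png

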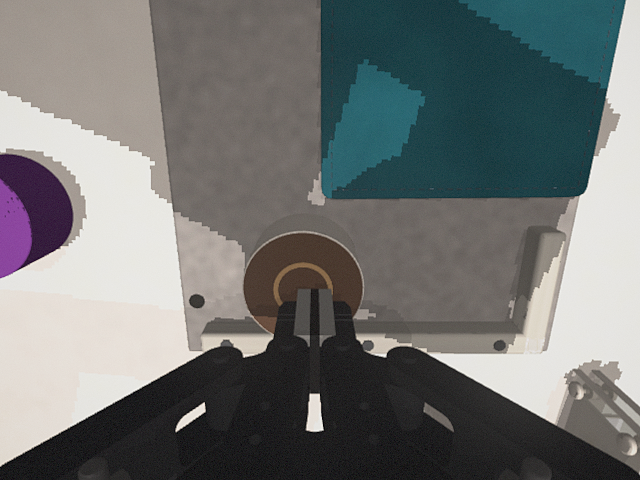

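```bash
python3 - <<'E'
from h import *
c=cam("wrist");o=ctrl.get_obs()
p=[.5905,.0635,.0803];s,k=np.sin(p[2]),np.cos(p[2])
B=lambda w:(k*(w[0]-p[0])+s*(w[1]-p[1]),-s*(w[0]-p[0])+k*(w[1]-p[1]))
for u,v in((303,288),(245,288),(363,288)):print(B(px2w(c,u,v,.036)))
print("tcp",B(o["eef_pos"]))
Rt=q2R(o["eef_rot"])
print("tip px",w2px(c,o["eef_pos"]+Rt@[0,0,.008]),w2px(c,o["eef_pos"]),"corners",w2px(c,(k*.05-s*-.131+p[0],p[1]+s*.05-k*.131,.006)),w2px(c,(k*-.145+s*.131+p[0],p[1]-s*.145-k*.131,.006)))
print("stop in",w2px(c,(k*.026+s*.111+p[0],p[1]+s*.026-k*.111,.02)))
E
```

```text
(np.float64(-0.08527426130655218), np.float64(-0.0708180428017268))
(np.float64(-0.10989672611927769), np.float64(-0.07106778806420964))
(np.float64(-0.05979061359399633), np.float64(-0.07055956257501514))
tcp (np.float64(-0.08151095520169326), np.float64(-0.07779876367738311))
tip px [311.87156738 287.32025742] [311.79482819 295.00415818] corners [551.19511814 366.78109719] [194.70938246 363.81123515]
stop in [527.54029926 349.85761608]
```

```bash
python3 -c "
from h import *
c=cam('side','pics/s2.png');w=cam('wrist');cv2.imwrite('pics/w2b.png',w['color']);print(ctrl.get_obs()['eef_pos'],ctrl.get_obs()['eef_rot'],ctrl.get_obs()['q'],ctrl.get_obs()['opening'])
im=c['color'][200:290,280:420];a=cv2.resize(im,None,fx=4,fy=4,interpolation=cv2.INTER_CUBIC);cv2.imwrite('pics/s2c.png',a)
print(w2px(c,ctrl.get_obs()['eef_pos']-np.array([0,0,.008]))-[280,200])"
```

```text
[ 0.51546996 -0.02060737  0.02847316] [-3.73226356e-05  6.74209856e-01  7.38539822e-01 -2.23366986e-05] [-2.70331938e-01  3.10641153e-01  1.88211996e+00 -7.45773722e-06
  9.48918320e-01 -3.61335307e-01] 0.00089195255751606
[70.0605907  54.24571764]
```

View pics/s2c.png

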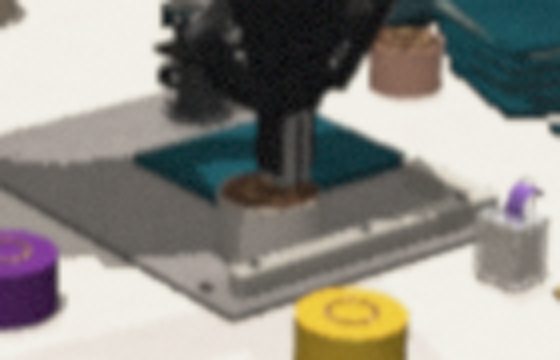

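```bash
python3 -m pendant '[[0,0,0.06,0,0,0],[0,0,0.06,0,0,0],[0,0,0.06,0,0,0],[0,0,0.06,0,0,0],[0,0,0.06,0,0,0],[0,0,0,0,0,0],[0,0,0,0,0,0],[0,0,0,0,0,0],[0,0,0,0,0,0],[0,0,0,0,0,0]]' - ; python3 -c "
from h import *
c=cam('side','pics/s3.png');w=cam('wrist','pics/w3.png');o=ctrl.get_obs();T=q2R(o['eef_rot'])
print(w2px(c,o['eef_pos']+T@[0,0,.008])-[280,180])
print([w2px(w,o['eef_pos']+T@[x,0,z]).round(0).tolist() for x in(-.011,0,.011) for z in(-.008,.008)])
im=c['color'][180:290,300:400];a=cv2.resize(im,None,fx=4,fy=4,interpolation=cv2.INTER_CUBIC)
b=cv2.resize(w['color'][180:400,180:400],(440,440),interpolation=cv2.INTER_CUBIC)
im0=cv2.imread('pics/s2.png')
cv2.imwrite('pics/s3c.png',np.hstack([a[:440],np.zeros((440-min(440,a.shape[0])+a.shape[0],0,3),np.uint8)[:440],b[:,:400]]))"
```

```text
time_s: 5.5
eef_pos: [0.5154, -0.0206, 0.0882]
eef_rot: [-0.0, 0.674, 0.739, -0.0]
wrist_force: [-0.1, 0.3, -0.1]
opening: -0.0
grasp_force: 0.0
[70.6868334  46.48508446]
[[312.0, 326.0], [312.0, 309.0], [312.0, 304.0], [312.0, 288.0], [312.0, 280.0], [312.0, 266.0]]
```

View pics/s3c.png

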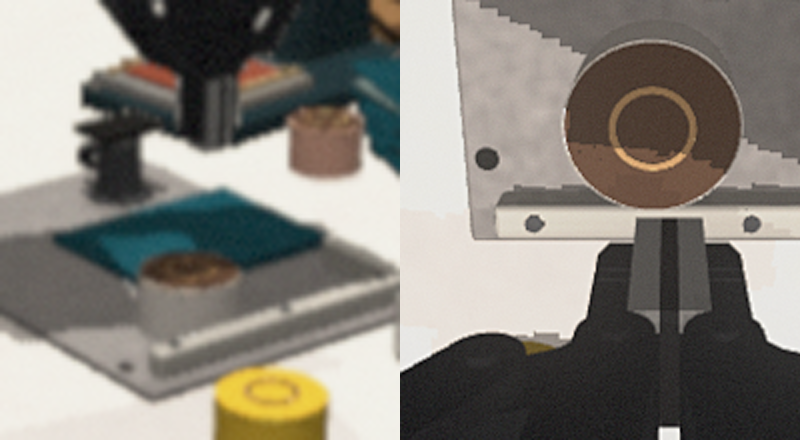

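```bash
cat >> h.py <<'E'
def mk(pos,q):
    c=camera("wrist");T=q2R(q);H=np.array(c["hand_eye"]);c["R"]=T@H[:3,:3];c["t"]=T@H[:3,3]+np.array(pos);return c
def W(p,b): 
    s,k=np.sin(p[2]),np.cos(p[2]);return np.array([p[0]+k*b[0]-s*b[1],p[1]+s*b[0]+k*b[1],b[2]])
def B(p,w):
    s,k=np.sin(p[2]),np.cos(p[2]);x,y=w[0]-p[0],w[1]-p[1];return np.array([k*x+s*y,-s*x+k*y])
E
python3 - <<'E'
from h import *
from scipy.optimize import least_squares
np.set_printoptions(precision=4,suppress=True)
q=[0,.6742,.7385,0]
c2=mk([.5155,-.0206,.0285],q);c3=mk([.5154,-.0206,.0882],q);c1=mk([.5012,.0486,.2976],[0,.676,.737,0])
O2=[((520,332),(.026,-.111,.02)),((202,333),(-.133,-.111,.02))]
O3=[((217.5,299),(-.145,-.131,.006)),((228.5,283.5),(-.133,-.111,.02))]
O1=[((258,46),(-.145,.131,.006)),((440,46),(.05,.131,.006)),((267,273),(-.145,-.131,.006)),((421,273),(.05,-.131,.006))]
for L in([(c2,O2)],[(c3,O3)],[(c2,O2),(c3,O3)],[(c1,O1)]):
    f=lambda p:np.concatenate([w2px(c,W(p,b))-np.array(u) for c,O in L for u,b in O])
    r=least_squares(f,[.583,.071,.08]);print(r.x,r.fun)
p=r.x
for c,u,v in((c1,317.4,243),(c2,303.5,287.5),(c3,306.5,242.5)):print(px2w(c,u,v,.036),B(p,px2w(c,u,v,.036)))
E
```

```text
[0.5846 0.0725 0.0927] [ 3.4713  0.6417 -3.4641  0.3644]
[0.5909 0.0685 0.06  ] [-0.6171  1.1169  0.5723 -1.0141]
[0.5854 0.0725 0.0924] [ 4.9037  0.7861 -1.996   0.4195 -1.9734  1.4992 -1.9453 -1.1677]
[0.5857 0.0714 0.0882] [-1.0834 -0.4878  1.3475 -0.8222 -0.3912  1.239   0.0792  0.8878]
[ 0.5118 -0.0148  0.036 ] [-0.0812 -0.0794]
[ 0.5114 -0.0137  0.036 ] [-0.0816 -0.0782]
[ 0.5115 -0.0136  0.036 ] [-0.0814 -0.0782]
```

```bash
python3 -m pendant '[[-0.018,0.033,0,0,0,0],[0,0,0,0,0,0],[0,0,0,0,0,0],[0,0,-0.053,0,0,0],[0,0,-0.07,0,0,0],[0,0,-0.07,0,0,0],[0,0,-0.07,0,0,0],[0,0,-0.07,0,0,0],[0,0,-0.07,0,0,0],[0,0,-0.02,0,0,0]]' 1; python3 - <<'E'
from h import *
c1=mk([.5012,.0486,.2976],[0,.676,.737,0]);p=[.5857,.0716,.0885]
for h in(.05,.06,.07,.08,.09):print(h,[w2px(c1,W(p,(a,.085+b,h))).round(1).tolist() for a,b in((-.022,.015),(.022,.015),(.022,-.015),(-.022,-.015))])
E
```

```text
time_s: 7.0
eef_pos: [0.5111, -0.0138, 0.0026]
eef_rot: [-0.001, 0.674, 0.739, -0.0]
wrist_force: [-0.6, -0.0, 0.4]
opening: 1.002
grasp_force: 0.0
0.05 [[378.5, 72.6], [423.8, 72.5], [421.3, 105.1], [377.1, 105.2]]
0.06 [[380.2, 71.6], [426.7, 71.5], [424.0, 104.9], [378.7, 105.0]]
0.07 [[382.0, 70.4], [429.7, 70.3], [426.9, 104.6], [380.4, 104.7]]
0.08 [[383.9, 69.2], [432.9, 69.1], [429.9, 104.4], [382.2, 104.5]]
0.09 [[385.9, 68.0], [436.3, 67.9], [433.2, 104.2], [384.1, 104.3]]
```

```bash
python3 -m pendant '[[0,0,0,0,0,0],[0,0,0,0,0,0],[0,0,0,0,0,0],[0,0,0,0,0,0],[0,0,0,0,0,0],[0,0,0,0,0,0],[0,0,0,0,0,0],[0,0,0,0,0,0],[0,0,0,0,0,0],[0,0,0,0,0,0]]' -1; python3 -c "
from h import *
w=cam('wrist','pics/w4.png')"
```

```text
time_s: 8.3
eef_pos: [0.5128, -0.0142, 0.005]
eef_rot: [0.001, 0.674, 0.739, 0.0]
wrist_force: [-0.9, -0.4, 6.4]
opening: 0.584
grasp_force: 62.2
```

```bash
python3 -m pendant '[[0.001,-0.011,0,0,0,0],[0.001,-0.011,0,0,0,0],[0.001,-0.011,0,0,0,0],[0.04,0.0035,0,0,0,0],[0.04,0.0035,0,0,0,0],[0.04,0.0035,0,0,0,0],[0.04,0.0035,0,0,0,0],[0.04,0.0035,0,0,0,0],[0,0,0,0,0,0],[0,0,0,0,0,0]]' -
```

```text
time_s: 9.6
eef_pos: [0.5511, -0.0165, 0.005]
eef_rot: [-0.001, 0.674, 0.739, -0.001]
wrist_force: [-10.2, 2.2, 15.1]
opening: 0.584
grasp_force: 63.5
```

```bash
python3 -m pendant '[[0,-0.005,0.008,0,0,0],[0.03,0.0027,0,0,0,0],[0.03,0.0027,0,0,0,0],[0.03,0.0027,0,0,0,0],[0.03,0.0027,0,0,0,0],[0.03,0.0027,0,0,0,0],[0.03,0.0027,0,0,0,0],[0,0,0,0,0,0],[0,0,0,0,0,0],[0,0,0,0,0,0]]' -
```

```text
time_s: 10.85
eef_pos: [0.5871, -0.0133, 0.0052]
eef_rot: [-0.002, 0.674, 0.739, -0.0]
wrist_force: [-2.7, 5.6, 2.9]
opening: 0.587
grasp_force: 62.6
```

```bash
python3 -m pendant '[[0.012,0.001,0,0,0,0],[0.012,0.001,0,0,0,0],[0.01,0.0005,0,0,0,0],[0,0,0,0,0,0],[0,0,0,0,0,0],[0,0,0,0,0,0],[0,0,0,0,0,0],[0,0,0,0,0,0],[0,0,0,0,0,0],[0,0,0,0,0,0]]' -
```

```text
time_s: 12.1
eef_pos: [0.5916, -0.0128, 0.0052]
eef_rot: [-0.004, 0.674, 0.739, -0.002]
wrist_force: [-13.2, 4.4, 9.5]
opening: 0.586
grasp_force: 63.5
```

```bash
python3 -m pendant '[[0.008,0.0005,0,0,0,0],[0,0,0,0,0,0],[0,0,0,0,0,0],[0,0,0,0,0,0],[0,0,0,0,0,0],[0,0,0,0,0,0],[0,0,0,0,0,0],[0,0,0,0,0,0],[0,0,0,0,0,0],[0,0,0,0,0,0]]' -; python3 -c "
from h import *
w=cam('wrist','pics/w5.png')"
```

```text
time_s: 13.35
eef_pos: [0.5916, -0.0128, 0.0052]
eef_rot: [-0.005, 0.674, 0.739, -0.003]
wrist_force: [-18.6, 3.3, 16.2]
opening: 0.583
grasp_force: 64.2
```

View pics/w5.png

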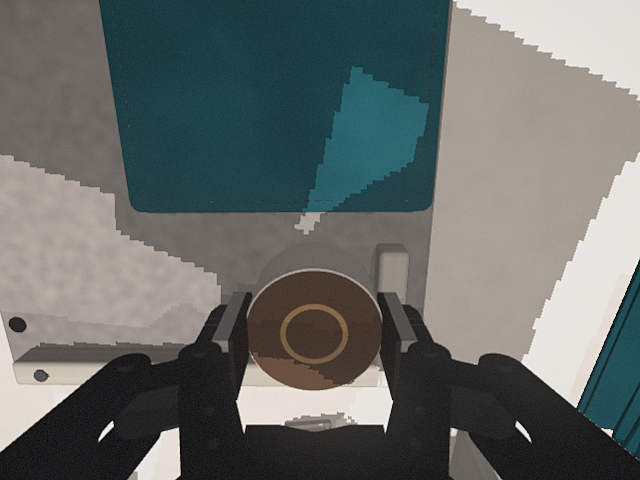

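```bash
python3 -m pendant '[[-0.005,0,0,0,0,0],[-0.005,0,0,0,0,0],[0,0,0,0,0,0],[0,0,0,0,0,0],[0,0,0,0,0,0],[0,0,0,0,0,0],[0,0,0,0,0,0],[0,0,0,0,0,0],[0,0,0,0,0,0],[0,0,0,0,0,0]]' -
```

```text
time_s: 14.65
eef_pos: [0.5916, -0.0128, 0.0052]
eef_rot: [-0.003, 0.674, 0.739, -0.002]
wrist_force: [-10.9, 3.4, 8.7]
opening: 0.585
grasp_force: 63.0
```

```bash
python3 -m pendant '[[0,0,0,0,0,0],[0,0,0,0,0,0],[0,0,0,0,0,0],[0,0,0,0,0,0],[0,0,0,0,0,0],[0,0,0.05,0,0,0],[0,0,0.12,0,0,0],[0,0,0.2,0,0,0],[0,0,0.2,0,0,0],[0,0,0.2,0,0,0]]' 1 && python3 -m pendant '[[-0.0875,-0.175,0,0,0,0.036],[-0.0875,-0.175,0,0,0,0.036],[-0.0875,-0.175,0,0,0,0.036],[-0.0875,-0.175,0,0,0,0.036],[-0.0875,-0.175,0,0,0,0.036],[-0.0875,-0.175,0,0,0,0.036],[-0.0875,-0.175,0,0,0,0.036],[-0.0875,-0.175,0,0,0,0.036],[0,0,0,0,0,0],[0,0,0,0,0,0]]' -; python3 -c "
from h import *
w=cam('wrist','pics/w6.png');print(w['R'].tolist(),w['t'].tolist());cam('top','pics/t6.png')"
```

```text
time_s: 15.9
eef_pos: [0.5949, -0.0143, 0.1616]
eef_rot: [0.0, 0.674, 0.739, 0.0]
wrist_force: [1.0, -0.5, 0.1]
opening: 1.002
grasp_force: 0.0
time_s: 17.15
eef_pos: [0.455, -0.294, 0.1599]
eef_rot: [0.0, 0.492, 0.871, 0.0]
wrist_force: [-0.8, -0.8, -1.2]
opening: 1.002
grasp_force: 0.0
[[0.8564455640428937, 0.4917720032211147, 0.15703914377995198], [0.516235015418819, -0.8167672850118329, -0.2576676366754847], [0.0015507052525807418, 0.30174740923873666, -0.9533866457691385]] [0.41598834338769136, -0.2272745135898076, 0.3163632666085832]
```

View pics/w6.png

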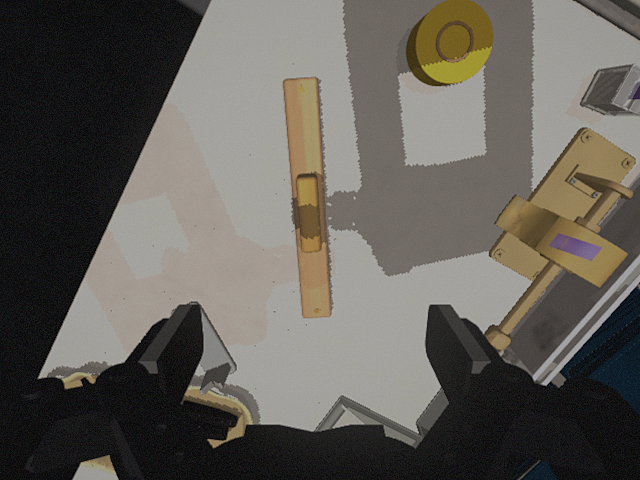

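```bash
python3 - <<'E'
from h import *
np.set_printoptions(precision=4,suppress=True)
c=mk([.455,-.294,.1599],[0,.492,.871,0]);o=ctrl.get_obs()
A=px2w(c,301,77.5,.012);Bb=px2w(c,317.5,316.5,.012);r1=px2w(c,309.5,174.5,.034);r2=px2w(c,311.5,250,.034)
print(A,Bb,np.linalg.norm(A-Bb),(A+Bb)/2,np.degrees(np.arctan2(*(A-Bb)[1::-1])));print(r1,r2,(r1+r2)/2,np.degrees(np.arctan2(*(r1-r2)[1::-1])))
q=o["eef_rot"];T=q2R(q);print(o["eef_pos"],"tooly ang",np.degrees(np.arctan2(T[1,1],T[0,1])))
E
```

```text
[ 0.3951 -0.2106  0.012 ] [ 0.5079 -0.3732  0.012 ] 0.19786679314919123 [ 0.4515 -0.2919  0.012 ] 124.7461951489557
[ 0.4355 -0.2656  0.034 ] [ 0.467  -0.3152  0.034 ] [ 0.4513 -0.2904  0.034 ] 122.39237859191385
[ 0.4553 -0.2933  0.1596] tooly ang 31.196358228882346
```

```bash
python3 -m pendant '[[-0.01,0.005,-0.098,0,0,0.019],[-0.0095,0.0055,-0.098,0,0,0.018],[0,0,-0.098,0,0,0],[0,0,-0.098,0,0,0],[0,0,-0.098,0,0,0],[0,0,-0.098,0,0,0],[0,0,-0.098,0,0,0],[0,0,-0.092,0,0,0],[0,0,0,0,0,0],[0,0,0,0,0,0]]' 1 && python3 -m pendant '[[0,0,0,0,0,0],[0,0,0,0,0,0],[0,0,0,0,0,0],[0,0,0,0,0,0],[0,0,0,0,0,0],[0,0,0,0,0,0],[0,0,0,0,0,0],[0,0,0,0,0,0],[0,0,0,0,0,0],[0,0,0,0,0,0]]' -1; python3 - <<'E'
from h import *
t=cv2.imread('pics/t6.png');cv2.imwrite('pics/t6c.png',cv2.resize(t[160:270,240:390],None,fx=5,fy=5,interpolation=cv2.INTER_CUBIC))
E
```

```text
time_s: 18.55
eef_pos: [0.4515, -0.2923, 0.0043]
eef_rot: [0.0, 0.466, 0.885, -0.0]
wrist_force: [-0.5, -1.1, 0.0]
opening: 1.004
grasp_force: 0.0
time_s: 19.8
eef_pos: [0.4513, -0.2924, 0.0042]
eef_rot: [0.0, 0.466, 0.885, -0.0]
wrist_force: [-1.0, 1.6, 5.6]
opening: 0.169
grasp_force: 61.1
```

View pics/t6c.png

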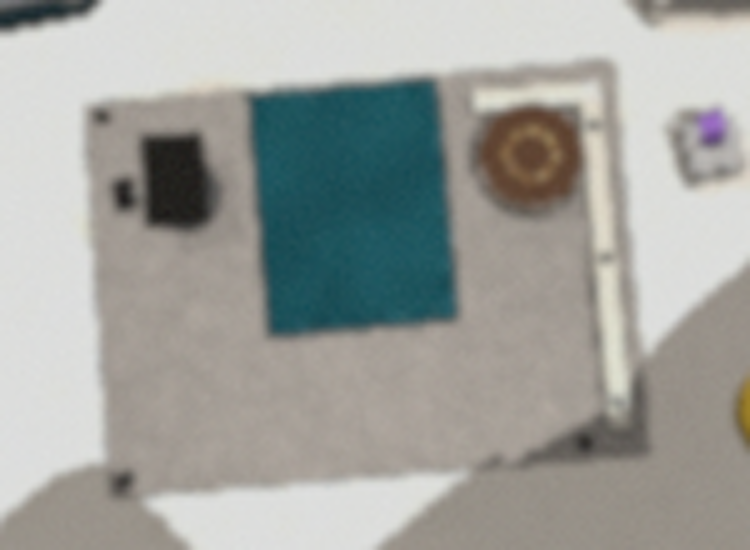

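```bash
python3 -m pendant '[[0,0,0.2,0,0,0],[0,0,0.2,0,0,0],[0,0,0.2,0,0,0],[0.0669,0.182,0.05,0,0,-0.0327],[0.0669,0.182,0.05,0,0,-0.0327],[0.0669,0.182,0,0,0,-0.0327],[0.0669,0.182,0,0,0,-0.0327],[0.0669,0.182,0,0,0,-0.0327],[0.0669,0.182,0,0,0,-0.0327],[0.0669,0.182,0,0,0,-0.0327]]' - && python3 -m pendant '[[0.0669,0.182,0,0,0,-0.0327],[0.0669,0.182,0,0,0,-0.0327],[0.0669,0.182,0,0,0,-0.0323],[0,0,0,0.0174,0.0015,0],[0,0,0,0.0174,0.0015,0],[0,0,0,0.0174,0.0015,0],[0,0,0,0,0,0],[0,0,0,0,0,0],[0,0,0,0,0,0],[0,0,0,0,0,0]]' -;python3 - <<'E'
from h import *
o=ctrl.get_obs();T=q2R(o["eef_rot"]);np.set_printoptions(precision=4,suppress=True)
print(o["eef_pos"],np.degrees(np.arctan2(T[1,1],T[0,1])),"tilt",T[:,2],B([.585,.0716,.0885],o["eef_pos"]),o["torque"])
cam("wrist","pics/w7.png");cam("top","pics/t7.png");cam("side","pics/s7.png")
E
```

```text
time_s: 21.05
eef_pos: [0.5443, -0.036, 0.143]
eef_rot: [-0.001, 0.617, 0.787, -0.0]
wrist_force: [1.3, 0.0, -1.4]
opening: 0.169
grasp_force: 60.2
time_s: 22.3
eef_pos: [0.5848, 0.072, 0.144]
eef_rot: [-0.03, 0.674, 0.737, 0.028]
wrist_force: [0.9, -0.1, -1.8]
opening: 0.167
grasp_force: 60.2
[0.5848 0.072  0.144 ] 5.084343065339867 tilt [-0.007   0.0818 -0.9966] [-0.0002  0.0004] [-0.063  -0.0088 -0.0032]
```

```bash
python3 -m pendant '[[0,0,-0.07,0,0,0],[0,0,-0.07,0,0,0],[0,0,-0.07,0,0,0],[0,0,-0.07,0,0,0],[0,0,-0.07,0,0,0],[0,0,-0.07,0,0,0],[0,0,0,0,0,0],[0,0,0,0,0,0],[0,0,0,0,0,0],[0,0,0,0,0,0]]' -;python3 -c "
from h import *
o=ctrl.get_obs();print(o['eef_pos'],o['wrist_force'],o['torque']);cam('wrist','pics/w8.png')"
```

```text
time_s: 23.7
eef_pos: [0.5853, 0.0718, 0.0605]
eef_rot: [-0.03, 0.675, 0.737, 0.028]
wrist_force: [0.5, -0.6, -2.0]
opening: 0.168
grasp_force: 60.2
[0.58525411 0.07181925 0.06051669] [ 0.52219874 -0.63055869 -2.00715831] [-0.04455867 -0.03293213 -0.01537798]
```

```bash
python3 -m pendant '[[0,0,-0.01,0,0,0],[0,0,-0.01,0,0,0],[0,0,-0.01,0,0,0],[0,0,-0.01,0,0,0],[0,0,-0.01,0,0,0],[0,0,0,0,0,0],[0,0,0,0,0,0],[0,0,0,0,0,0],[0,0,0,0,0,0],[0,0,0,0,0,0]]' -;python3 -c "
from h import *
o=ctrl.get_obs();print(o['eef_pos'],o['wrist_force'],o['torque'])"
```

```text
time_s: 25.0
eef_pos: [0.5848, 0.0719, 0.05]
eef_rot: [-0.03, 0.675, 0.737, 0.028]
wrist_force: [0.4, -0.7, -2.2]
opening: 0.162
grasp_force: 60.2
[0.5848317  0.07185021 0.04995082] [ 0.35012534 -0.71141398 -2.15104374] [-0.07985209 -0.06439947  0.00408884]
```

Now 1 mm steps.

```bash
python3 -m pendant '[[0,0,-0.005,0,0,0],[0,0,0,0,0,0],[0,0,-0.005,0,0,0],[0,0,0,0,0,0],[0,0,-0.0025,0,0,0],[0,0,0,0,0,0],[0,0,0,0,0,0],[0,0,0,0,0,0],[0,0,0,0,0,0],[0,0,0,0,0,0]]' -;python3 -c "
from h import *
o=ctrl.get_obs();print(o['eef_pos'],o['wrist_force'],o['torque'])"
```

```text
time_s: 26.25
eef_pos: [0.585, 0.0718, 0.0477]
eef_rot: [-0.03, 0.675, 0.737, 0.028]
wrist_force: [-1.4, -0.0, 4.2]
opening: 0.169
grasp_force: 60.9
[0.58496656 0.07181217 0.04765414] [-1.42947565 -0.01987182  4.17926253] [-0.03762798  0.37257617  0.02636099]
```

```bash
python3 -m pendant '[[0,0,-0.003,0,0,0],[0,0,0,0,0,0],[0,0,0,0,0,0],[0,0,0,0,0,0],[0,0,0,0,0,0],[0,0,0,0,0,0],[0,0,0,0,0,0],[0,0,0,0,0,0],[0,0,0,0,0,0],[0,0,0,0,0,0]]' -;python3 -c "
from h import *
for i in range(3):
  o=ctrl.get_obs();print(o['eef_pos'],o['wrist_force'],o['torque']);camera('side')"
```

```text
time_s: 27.5
eef_pos: [0.585, 0.0718, 0.0476]
eef_rot: [-0.03, 0.675, 0.737, 0.028]
wrist_force: [-4.3, -1.2, 8.8]
opening: 0.167
grasp_force: 61.6
[0.58496845 0.071796   0.04756412] [-4.2758653  -1.16266975  8.84975855] [-0.00551899  0.67883058  0.0529195 ]
[0.58498217 0.07177624 0.04756182] [-4.23845864 -0.98580602  9.55353468] [0.02778912 0.67444084 0.0845703 ]
[0.58499836 0.07179397 0.04758505] [-3.64607078 -1.13145498  8.83626781] [-0.03286607  0.72381068  0.07244327]
```

```bash
python3 -m pendant '[[0,0,0.003,0,0,0],[0,0,0,0,0,0],[0,0,0,0,0,0],[0,0,0,0,0,0],[0,0,0,0,0,0],[0,0,0,0,0,0],[0,0,0,0,0,0],[0,0,0,0,0,0],[0,0,0,0,0,0],[0,0,0,0,0,0]]' - && python3 -m pendant '[[0,0,0,0,0,0],[0,0,0,0,0,0],[0,0,0,0,0,0],[0,0,0,0,0,0],[0,0,0,0,0,0],[0,0,0,0,0,0],[0,0,0,0,0,0],[0,0,0,0,0,0],[0,0,0,0,0,0],[0,0,0,0,0,0]]' 1 && python3 -m pendant '[[0,0,0.03,0,0,0],[0,0,0.08,0,0,0],[0,0,0.15,0,0,0],[0,0,0.15,0,0,0],[0,0,0.15,0,0,0],[0,0,0.15,0,0,0],[0,0,0.15,0,0,0],[0,0,0,0,0,0],[0,0,0,0,0,0],[0,0,0,0,0,0]]' -;python3 -c "
from h import *
cam('wrist','pics/w9.png');cam('top','pics/t9.png');cam('side','pics/s9.png')"
```

```text
time_s: 28.9
eef_pos: [0.585, 0.0718, 0.0476]
eef_rot: [-0.03, 0.675, 0.737, 0.028]
wrist_force: [-2.8, -0.7, 5.7]
opening: 0.165
grasp_force: 61.1
time_s: 30.15
eef_pos: [0.5848, 0.0718, 0.0474]
eef_rot: [-0.03, 0.675, 0.737, 0.028]
wrist_force: [0.2, 0.2, 0.6]
opening: 1.004
grasp_force: 0.0
time_s: 31.4
eef_pos: [0.584, 0.0719, 0.2181]
eef_rot: [-0.031, 0.675, 0.737, 0.027]
wrist_force: [0.3, -0.6, 0.2]
opening: 0.995
grasp_force: 0.0
```

```bash
python3 - <<'E'
from h import *
np.set_printoptions(precision=1,suppress=True)
o=ctrl.get_obs();w=mk(o["eef_pos"],o["eef_rot"]);im=cv2.imread('pics/w9.png');p=[.585,.0716,.0885]
hsv=cv2.cvtColor(im,cv2.COLOR_BGR2HSV)
m=cv2.inRange(hsv,(8,90,60),(24,255,255))
n,l,s,cc=cv2.connectedComponentsWithStats(m)
for i in np.argsort(-s[1:,4])[:4]+1:print(s[i],cc[i],cv2.minAreaRect(np.argwhere(l==i)[:,::-1].astype(np.float32)))
a=np.arcsin(14/170)
pred=[w2px(w,W(p,(x,y*np.cos(a)-.012*np.sin(a),.0434+y*np.sin(a)+.012*np.cos(a)))) for x in(-.013,.013) for y in(-.1,.1)]
print(np.array(pred),"axis",cv2.minAreaRect(np.array(pred,np.float32)))
print("roll pred",w2px(w,W(p,(0,-.085,.036))),"pad",[w2px(w,W(p,(x,.085,.05))) for x in(-.022,.022)])
E
```

```text
[ 289  104   44  228 6964] [314.5 217.6] ((310.045654296875, 217.49978637695312), (227.07981872558594, 42.93562316894531), 89.73837280273438)
[ 312  392   51   40 1501] [336.7 410.6] ((337.0, 411.5), (39.0, 50.0), 90.0)
[ 445  127   49   48 1307] [469.8 150.4] ((469.0, 150.5), (48.0, 47.0), 0.0)
[ 493    0   78   30 1236] [525.8   9.5] ((531.5, 14.5), (29.0, 77.0), 90.0)
[[300.  328. ]
 [297.2 103.5]
 [327.6 328. ]
 [330.3 103.5]] axis ((313.7413024902344, 215.755859375), (33.143280029296875, 224.5673065185547), 0.004761287476867437)
roll pred [313.8 307.7] pad [array([287.2, 122.7]), array([340.4, 122.7])]
```

```bash
python3 -c "
from bench import ctrl
print(ctrl.hand_in())"
```

```text
the job is handed in; nothing more can be done
None
```

I handed the job in at about 31 s: the roll is snug in the far corner, and the bridge slopes square to the board with one foot on the post pad and the other on the roll. I felt both ends touch before letting go, and the camera check afterwards matched where the bridge should be. My first grasp closed above the roll without moving it, because the fingertips sit about 2 cm higher than the given figure.

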